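# Lock a coupling pin with an R-clip

### The job

Push the coupling pin fully home in the yoke held by the red vise, then take the orange-headed R-clip out of the wooden rack and push its straight leg down through the cross-hole in the pin until its bow springs over the pin and its neck sits on the pin. Go gently: feel the parts seat instead of ramming them, leave the other things on the bench where they are, and let go of the clip.

Things in the scene. Friction and masses are not known exactly. Their poses are not given: they have to be found in the camera images.
- vise: Red bench vise, fixed, clamping a guide block on which an aluminium yoke rides. Origin: on the bench under the yoke's middle. z up; y runs along the coupling pin, from its drilled end (-y) to its head (+y). Yoke cheeks: outer faces at y = +31 and -31 mm, 36 mm wide in x, tops 233 mm above the bench. The rest, 110 mm to -x, 130 mm to +x, 60 mm (handle 95 mm) each way in y, stays below 151 mm.
- pin (a joint): How far the steel coupling pin stands out of the yoke towards its head (m): 0 = fully home, head against the cheek; starts 0.022 to 0.034, at most 0.045. Slides level along the vise's y with 4 N of friction and stays where left. Pin 24 mm thick, axis 215 mm above the bench with the yoke up; it does not turn.
- pin_head (a point): Centre of the outer flat face of the pin's head (disc 40 mm across, 12 mm thick), on the pin axis; push here towards the vise's -y.
- pin_hole (a point): Centre of the vertical cross-hole, on the pin axis, 18 mm from the pin's drilled (-y) end. Hole 7.5 mm across, rims chamfered 1 mm, right through the 24 mm pin (mouth 12 mm above this point). Pin home: 20 mm outside the cheek, at vise y = -51 mm; pin out: hidden in the yoke. Axes as the vise's. It sinks with the yoke.
- clip: R-clip standing upright in a rack slot. Origin: on its straight leg's axis at the underside of the orange head; z up. Head 34 mm (x) by 20 mm (y), 40 mm tall. Under it a neck 18 x 12 mm, 7 mm tall; leg 6 mm thick, round end at z = -45 mm. Springy 5 mm wire bow on the +x side, in the x-z plane. About 60 g. Goes in with its x square to the pin, bow on either side of the pin.
- clip_seat (a point): Point on the clip's leg axis 19 mm below the underside of the head (z = -19 mm in the clip); it comes to the cross-hole's centre when the clip is fully home.
- clip_tip (a point): End of the clip's straight leg, 45 mm below the underside of the head.
- bow (a joint): Opening of the clip's bow (rad): 0 = relaxed. Bow: bulge at clip x 16.5, z -17 mm; nip at x 11.5, z -28; flared end x 18, z -37. Some 17 mm from home the bow meets the pin's side and wedges open (0.02 to 0.1 rad), resisting with 6 to 13 N at most; then it snaps over and the force drops by 2.5 N or more. It may hang a few mm short: push on until the neck bears on the pin.
- rack: Fixed wooden block 68 mm (x) by 150 mm (y), 55 mm tall, with three slots 50 mm along its x and 15 mm wide, 49 mm deep, 48 mm apart along its y; the heads stand on its top. Origin: centre of its underside. Its place and yaw vary, and which slot holds the clip.
- plug_black: Bystander in the rack: black-headed plug with a brass shank; head as the clip's (34 x 20 x 40 mm), origin at its underside.
- plug_grey: Bystander in the rack: white-headed plug with a thick steel shank; head as the clip's, origin at its underside.
- file: Bystander: flat file with a wooden handle, 310 mm long, lying on the bench.
- hammer: Bystander: hammer lying on the bench.
- collar: Bystander: dark steel collar 48 mm across, 18 mm tall.
- gauge: Bystander: steel block 60 x 30 x 30 mm.
- template: Bystander: copper sheet with holes, 160 x 100 x 4 mm.
- centre_cone: Bystander: dark steel turned cone, 36 mm across, 60 mm tall.
- yoke (a joint): How far the yoke, with the pin, is pressed down on its soft spring (m): 0 = up, where it starts; hard stop at 0.025. It takes 1.5 N to leave the top, then 0.4 N per mm, so the pin sinks well away from its rest place while the clip is being pushed in, and jumps up again when the bow snaps over.
Not all that is in view belongs to the job. Of the things like the clip, leave any that is turquoise; of the rest the larger one is meant.

How it is judged:
By the outcome, as a careful person would: the job done as asked, in the order asked, and still so for the second after the job is handed in, with the robot touching nothing.
It also fails if it takes over 72 s, if anything falls off the work surface, if the arm or the gripper's body presses on something with over 40 N, if the wrist force passes 120 N, or if a joint passes its speed limit or range.

### The arm

A 6-joint arm with a two-finger parallel gripper is mounted at the origin on the work surface. World frame = base frame: x ahead of the robot, y to its left, z up, the work surface at z = 0. Lengths are in m, angles in rad, forces in N, time in s.
With the tool pointing down it reaches from about 0.25 to 0.725 m from the base axis. Payload 4 kg.
Tool frame: the origin (TCP) lies on the centre line of the jaws, within the pads' length; the fingertips stand 17 mm ahead of it and the grasp point (between the pads) lies 2 mm behind it; z points along the fingers, y is the line along which they close (so a half turn about z gives the same grasp; the last joint's range is limited). The gripper opens to 85 mm and grips with 20 to 120 N. Pads are 22 mm wide; open, the fingers measure 114 mm over their backs; the gripper's body (76 mm by 85 mm) begins 54 mm behind the grasp point. The pads swing forward as they close: fully open they stand 13 mm farther back than shut.
Start: joints at [1.14, 0.241, 0.005, 1.335, 0, 1.571], TCP at [0.209, 0.454, 0.248] pointing down, gripper open.
Joint ranges: [-2.72, 2.72], [-1.05, 1.87], [-1.09, 1.28], [-1.99, 2.15], [-1.42, 1.44], [-3.14, 3.14]. Speed limits (rad/s): [2.79, 2.79, 3.14, 3.14, 3.14, 3.14].

### API

Orientations are given as a unit quaternion [x, y, z, w].
In Python, from workcell import get_obs, imaging, order gives the robot as it stands.
- The arm moves only by the tool apply_moves, never from a script. Its argument "targets" is a list that holds one entry, the list of rows, each a list of 5 numbers: the shift along the world's x, y, z in units of 40 mm (1.0 is 40 mm), then the turn about the world's z in degrees, then the gripper command: -1 is shut, 1 is fully open, values between are in proportion. In form: [[[dx, dy, dz, turn, fingers], ...]]. A call has 1 to 8 rows; each row shifts and turns the commanded pose from where the row before left it; what a row does not reach is not made up. A row lasts 1/12 s, in which the tool goes at most 41.7 mm and 7.16 degrees, less where a joint would pass 70% of its speed; a pose out of reach is approached as far as the arm can. A call is refused whole if a number of a shift passes 1 or a number of a turn 7.16, either way. A call with a gripper value outside its range is refused whole. The fingers move at their own pace and stop on an object; the grip force is fixed at half the most. Time passes only in rows, so rows that do not move let the fingers close. It gives the time, the measured TCP pose, the force, the opening and the grip force at its end, in the units of the state.
- get_obs(): the state, without advancing time (a new reading comes with each control period).
- imaging.camera(name): name is "scene" or "side" or "wrist"; returns (picture, depth): 480x640x3 uint8, blue, green, red; 480x640 float32, m along the optical axis (not along the pixel's ray), 0 where there is no reading.
- imaging.get_calibration(name): a dict with "camera_matrix" (3x3 intrinsics, pixels), "eye" and "rotation" of the camera in the world; the wrist camera has in their place "hand_eye" (4x4, takes a point from camera to tool coordinates, whose origin is the TCP and whose axes are the flange's). Camera axes: x right, y down, z forward; pixel columns grow to the right and rows downward; lengths in m; the calibration is good to about 2 mm. A picture is of the moment at which its call begins: read the wrist's pose just before it. get_calibration takes no time and is no camera call.
- order.job_done(): hands the job in; it is judged then, once.
The state is a dict: "clock": time; "joint_pos": joint angles; "joint_vel": joint speeds; "tau": joint torques, N m; "eef_pos": TCP position; "tool_rot": TCP orientation; "ft_force": force on the tool from outside, world axes, zero at the start; "ft_torque": the same for the moment, N m; "grip_width": finger opening in m; "grasp_force": force on a finger pad.
Only numpy, scipy, OpenCV 4.12 (cv2) and the standard library are available. Lean on these libraries where they do the work, as an engineer would, in place of code of your own. Each camera call takes 0.05 s, during which the arm holds its last target. There are 200 camera calls.

## Working session

There is one attempt and no reset: what is moved stays moved. The work goes in short steps, Python scripts to look and compute and a tool call to move; the robot and the scene stay as the last step left them, time stands still between calls to the robot, and variables do not carry over. Pictures are saved under pics/ and viewed, at most 10 in all, crops included, and the job is handed in when it is done.

Besides the shell and the picture viewer there is one more tool, called after ">>>" as name(argument=value, ...) on one line, values as JSON. apply_moves: Moves the arm, as the interface text tells. Its arguments: {"type":"object","properties":{"targets":{"type":"array","items":{"type":"array","items":{"type":"array","items":{"type":"number"}}}}},"required":["targets"]}

```bash
mkdir -p pics; cat > h.py <<'E'
import numpy as np, cv2
from workcell import get_obs, imaging, order
from scipy.spatial.transform import Rotation as R
def shot(n):
    o=get_obs(); im,d=imaging.camera(n); c=imaging.get_calibration(n)
    K=np.array(c["camera_matrix"])
    if n=="wrist":
        H=np.array(c["hand_eye"]); T=np.eye(4); T[:3,:3]=R.from_quat(o["tool_rot"]).as_matrix(); T[:3,3]=o["eef_pos"]; M=T@H
        return im,d,K,M[:3,:3],M[:3,3]
    return im,d,K,np.array(c["rotation"]),np.array(c["eye"])
def pts(d,K,Rm,e):
    v,u=np.mgrid[:480,:640]
    r=np.stack([(u-K[0,2])/K[0,0],(v-K[1,2])/K[1,1],np.ones_like(u)],-1)*d[...,None]
    return r@Rm.T+e
def plane(uv,z,K,Rm,e):
    r=Rm@np.linalg.solve(K,[uv[0],uv[1],1]); return e+r*(z-e[2])/r[2]
E
python3 - <<'E'
from h import *
for n in("scene","side","wrist"):
    s=shot(n); np.savez(f"pics/{n}0.npz",*s); cv2.imwrite(f"pics/{n}0.png",s[0]); print(n,s[2].round(1).tolist(),s[3].round(3).tolist(),s[4].round(3))
o=get_obs();print({k:np.round(v,3) for k,v in o.items()})
E
```

```text
scene [[468.2, 0.0, 310.7], [0.0, 468.2, 246.4], [0.0, 0.0, 1.0]] [0.792, 0.37, -0.2, -0.443] [ 1.25  -0.613  0.742]
side [[540.3, 0.0, 328.2], [0.0, 540.3, 241.9], [0.0, 0.0, 1.0]] [0.902, -0.228, 0.083, -0.356] [ 0.122 -0.712  1.031]
wrist [[360.8, 0.0, 313.1], [0.0, 360.8, 235.3], [0.0, 0.0, 1.0]] [[0.417, 0.868, 0.271], [0.909, -0.397, -0.126], [-0.002, 0.299, -0.954]] [0.139 0.486 0.373]
{'clock': np.float64(0.15), 'joint_pos': array([ 1.14 ,  0.241,  0.004,  1.335, -0.   ,  1.571]), 'joint_vel': array([ 0.   , -0.   ,  0.003,  0.   ,  0.   , -0.002]), 'tau': array([ 1.0000e-03, -3.7263e+01,  2.5264e+01,  1.2000e-02,  0.0000e+00,
       -0.0000e+00]), 'eef_pos': array([0.209, 0.454, 0.248]), 'tool_rot': array([ 0.214,  0.977, -0.001, -0.   ]), 'ft_force': array([-0.126, -0.554,  0.101]), 'ft_torque': array([-0.01 , -0.007,  0.015]), 'grasp_force': np.float64(0.0), 'grip_width': np.float64(0.086)}
```

View pics/scene0.png

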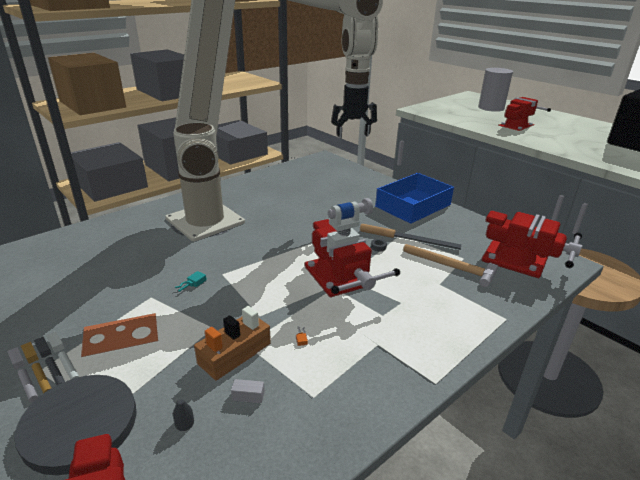

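View pics/side0.png

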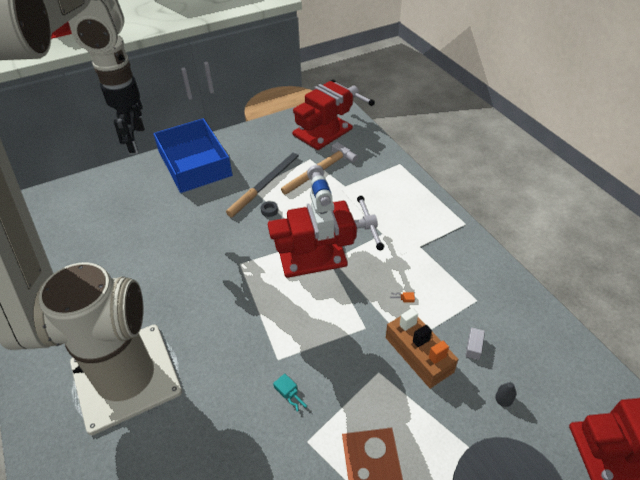

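The scene view shows the red vise with yoke at about (340,250) and the pin pointing up-right at (345,211). The rack is at (233,345), with the orange clip in its near-left slot at (213,340). A small orange decoy lies at (301,338) and a turquoise one at (190,282). The side view shows the pin at (321,188), the rack at (421,347) and the clip at (438,350).

```bash
python3 - <<'E'
from h import *
out=[]
for n,(x,y,w,h) in (("scene",(290,185,120,120)),("side",(260,150,130,130))):
    z=np.load(f"pics/{n}0.npz"); im,d,K,Rm,e=[z[f"arr_{i}"] for i in range(5)]
    out.append(cv2.resize(im[y:y+h,x:x+w],(400,400),interpolation=cv2.INTER_CUBIC))
    P=pts(d,K,Rm,e); hsv=cv2.cvtColor(im,cv2.COLOR_BGR2HSV)
    V=(d>0)&(np.abs(P[...,0]-.5)<.4)&(np.abs(P[...,1])<.5)
    def rep(name,m):
        p=P[m&V]
        if len(p)>5: 
            r=cv2.minAreaRect(p[:,:2].astype(np.float32)*1000); print(n,name,len(p),np.median(p,0).round(3),p.min(0).round(3),p.max(0).round(3),np.round(r[0],1),np.round(r[1],1),round(r[2],1))
    H,S,Vv=hsv[...,0],hsv[...,1],hsv[...,2]
    z_=P[...,2]
    rep("yoketop",(z_>.222)&(z_<.24)&(P[...,0]>.3)&(np.abs(z_-.233)<.004))
    rep("above.16",(z_>.165)&(z_<.26)&(P[...,0]>.3))
    rep("red",((H<6)|(H>174))&(S>150)&(z_>.02)&(z_<.16)&(P[...,1]<.2))
    rep("blue",(H>100)&(H<125)&(S>120)&(z_>.17))
    rep("orangehead top",(H>5)&(H<16)&(S>180)&(np.abs(z_-.095)<.004))
    rep("heads top",(np.abs(z_-.095)<.004))
    rep("rack top",(np.abs(z_-.055)<.003)&(H>5)&(H<20)&(S>100))
    # white/black heads
    rep("black",(np.abs(z_-.095)<.004)&(Vv<60))
    rep("white",(np.abs(z_-.095)<.004)&(S<60)&(Vv>100))
cv2.imwrite("pics/c0.png",np.hstack(out))
E
```

```text
Traceback (most recent call last):
  File "h.py", line 14, in pts
    return r@Rm.T+e
           ~^~~~~
ValueError: matmul: Input operand 1 has a mismatch in its core dimension 0, with gufunc signature (n?,k),(k,m?)->(n?,m?) (size 4 is different from 3)
```

```bash
sed -i 's/np.array(c\["rotation"\])/R.from_quat(c["rotation"]).as_matrix()/' h.py; cat > a.py <<'E'
from h import *
out=[]
for n,(x,y,w,h) in (("scene",(290,185,120,120)),("side",(260,150,130,130))):
    z=np.load(f"pics/{n}0.npz"); im,d,K,Rm,e=[z[f"arr_{i}"] for i in range(5)]
    Rm=R.from_quat(Rm).as_matrix()
    out.append(cv2.resize(im[y:y+h,x:x+w],(400,400),interpolation=cv2.INTER_CUBIC))
    P=pts(d,K,Rm,e); hsv=cv2.cvtColor(im,cv2.COLOR_BGR2HSV)
    V=(d>0)&(np.abs(P[...,0]-.5)<.4)&(np.abs(P[...,1])<.5)
    def rep(name,m):
        p=P[m&V]
        if len(p)>5: 
            r=cv2.minAreaRect(p[:,:2].astype(np.float32)*1000); print(n,name,len(p),np.median(p,0).round(3),p.min(0).round(3),p.max(0).round(3),np.round(r[0],1),np.round(r[1],1),round(r[2],1))
    H,S,Vv=hsv[...,0],hsv[...,1],hsv[...,2]
    z_=P[...,2]
    rep("yoketop",(P[...,0]>.3)&(np.abs(z_-.233)<.004))
    rep("above.16",(z_>.165)&(z_<.26)&(P[...,0]>.3))
    rep("red",((H<6)|(H>174))&(S>150)&(z_>.02)&(z_<.16)&(P[...,1]<.2))
    rep("blue",(H>100)&(H<125)&(S>120)&(z_>.17))
    rep("orangehead top",(H>5)&(H<16)&(S>180)&(np.abs(z_-.095)<.004))
    rep("rack top",(np.abs(z_-.055)<.003)&(H>5)&(H<20)&(S>100))
    rep("black",(np.abs(z_-.095)<.004)&(Vv<60))
    rep("white",(np.abs(z_-.095)<.004)&(S<60)&(Vv>100))
cv2.imwrite("pics/c0.png",np.hstack(out))
E
python3 a.py
```

```text
scene yoketop 152 [0.539 0.114 0.232] [0.518 0.076 0.229] [0.562 0.175 0.236] [539.6 125.6] [99.1 26. ] 75.8
scene above.16 950 [0.545 0.107 0.214] [0.504 0.065 0.165] [0.569 0.175 0.236] [538.3 121.3] [112.9  47.3] 73.8
scene red 1943 [0.568 0.078 0.106] [ 0.407 -0.262  0.02 ] [0.63  0.16  0.138] [575.6 -17.7] [186.2 451.8] 25.0
scene blue 186 [0.546 0.105 0.226] [0.19  0.088 0.205] [0.555 0.477 0.472] [363.5 260.5] [ 98.6 499.3] 41.2
scene orangehead top 114 [ 0.586 -0.3    0.095] [ 0.568 -0.309  0.091] [ 0.6   -0.262  0.099] [ 583.9 -285.8] [47.2 32.5] 90.0
scene rack top 897 [ 0.593 -0.267  0.055] [ 0.539 -0.33   0.052] [ 0.62  -0.174  0.058] [ 578.7 -252.1] [ 71.5 151.5] 5.2
scene black 141 [ 0.584 -0.251  0.094] [ 0.558 -0.263  0.091] [0.675 0.163 0.098] [616.  -49.3] [438.9  38.1] 79.1
scene white 215 [0.61  0.012 0.094] [ 0.531 -0.216  0.091] [0.672 0.164 0.099] [574.5 -15.6] [392.  126.9] 76.3
side yoketop 286 [0.533 0.117 0.233] [0.512 0.071 0.229] [0.562 0.178 0.237] [534.7 125. ] [109.7  31. ] 75.6
side above.16 851 [0.527 0.102 0.225] [0.503 0.065 0.166] [0.564 0.179 0.239] [532.7 122.2] [114.5  44.9] 78.4
side red 3223 [0.48  0.087 0.108] [0.401 0.043 0.02 ] [0.601 0.164 0.142] [501.5 105.3] [ 99.9 204. ] 75.6
side blue 148 [0.525 0.109 0.233] [0.233 0.09  0.211] [0.545 0.428 0.401] [381.1 254.4] [ 35.4 454.5] 45.0
side orangehead top 134 [ 0.578 -0.3    0.096] [ 0.564 -0.31   0.091] [ 0.596 -0.289  0.099] [ 580.  -299.1] [31.5 19.7] 3.4
side rack top 907 [ 0.564 -0.265  0.056] [ 0.535 -0.329  0.052] [ 0.616 -0.178  0.058] [ 575.8 -251.6] [ 68.7 149.3] 5.2
side black 165 [ 0.577 -0.25   0.096] [ 0.556 -0.262  0.091] [0.672 0.166 0.099] [613.9 -48.8] [439.9  34.3] 78.7
side white 385 [0.62  0.061 0.095] [ 0.505 -0.256  0.091] [0.677 0.17  0.099] [560.6 -27.9] [433.  154.2] 78.0
```

View pics/c0.png

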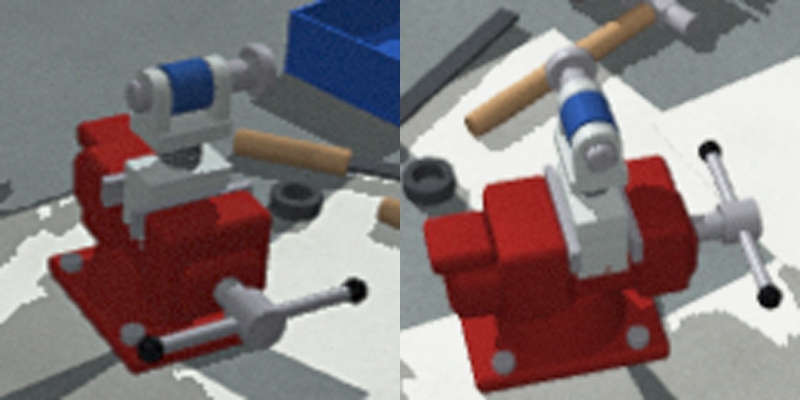

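The crops show the pin's drilled end on the near side of the yoke (scene crop at about (140,92)), with the head standing out on the far side at (258,65). The vise yaw is about -14.4° and the rack yaw is 5.2°.

```bash
cat >> a.py <<'E'
print()
yaw=np.deg2rad(-14.4); ax=np.array([np.cos(yaw),np.sin(yaw)]); ay=np.array([-np.sin(yaw),np.cos(yaw)]); c0=np.array([.535,.12])
for n in("scene","side"):
    z=np.load(f"pics/{n}0.npz"); im,d,K,Rm,e=[z[f"arr_{i}"] for i in range(5)]
    P=pts(d,K,R.from_quat(Rm).as_matrix(),e).reshape(-1,3); P=P[(d.ravel()>0)&(P[:,2]>.17)&(P[:,2]<.245)&(np.hypot(*(P[:,:2]-c0).T)<.12)]
    a=(P[:,:2]-c0)@ax*1000; b=(P[:,:2]-c0)@ay*1000
    for lo in range(-65,75,5):
        m=(b>=lo)&(b<lo+5)
        if m.sum()>3: print(n,lo,m.sum(),"x",a[m].min().round(1),a[m].max().round(1),"zmax",P[m,2].max().round(4),"x@top",np.median(a[m][P[m,2]>P[m,2].max()-.003]).round(1))
E
python3 a.py | sed '1,/^$/d'
```

```text
scene -55 39 x -12.0 13.9 zmax 0.2263 x@top 3.7
scene -50 19 x -7.0 12.9 zmax 0.2281 x@top 0.5
scene -45 123 x -22.1 25.3 zmax 0.2337 x@top 4.1
scene -40 50 x -18.2 24.0 zmax 0.2347 x@top 4.6
scene -35 40 x -8.7 24.1 zmax 0.2332 x@top 1.2
scene -30 47 x -9.4 23.2 zmax 0.2337 x@top 0.7
scene -25 51 x -9.8 22.8 zmax 0.2352 x@top 5.1
scene -20 43 x -4.8 22.7 zmax 0.2353 x@top 0.6
scene -15 49 x -8.1 24.1 zmax 0.2351 x@top -0.3
scene -10 55 x -4.8 22.4 zmax 0.2343 x@top 6.2
scene -5 46 x -2.8 26.4 zmax 0.2348 x@top 7.6
scene 0 39 x -9.5 22.9 zmax 0.2342 x@top 1.9
scene 5 63 x -7.2 23.5 zmax 0.2341 x@top 3.8
scene 10 40 x -4.4 23.3 zmax 0.2335 x@top 1.8
scene 15 43 x 1.1 23.7 zmax 0.2335 x@top 3.7
scene 20 6 x 5.8 19.1 zmax 0.2267 x@top 7.7
scene 25 15 x -5.2 11.8 zmax 0.2265 x@top 2.0
scene 30 18 x -2.2 14.5 zmax 0.2281 x@top 3.3
scene 35 15 x -0.6 12.6 zmax 0.2266 x@top 2.6
scene 40 24 x -14.5 16.4 zmax 0.2357 x@top 6.6
scene 45 62 x -15.6 20.3 zmax 0.2353 x@top 1.3
scene 50 33 x -10.1 22.0 zmax 0.2353 x@top 1.8
scene 55 11 x -2.6 20.4 zmax 0.2347 x@top 3.3
side -55 55 x -11.3 9.4 zmax 
[... 299 characters left out ...]
 2.8
side -20 34 x -23.4 17.0 zmax 0.2388 x@top -2.0
side -15 28 x -21.3 11.9 zmax 0.238 x@top -3.3
side -10 32 x -23.4 14.8 zmax 0.2368 x@top -1.0
side -5 29 x -22.3 16.1 zmax 0.2378 x@top 2.7
side 0 29 x -23.1 15.2 zmax 0.2369 x@top -2.6
side 5 26 x -22.2 9.6 zmax 0.2358 x@top -0.6
side 10 31 x -21.2 15.2 zmax 0.2377 x@top -5.3
side 15 31 x -22.7 9.7 zmax 0.2364 x@top -0.7
side 20 8 x -18.4 8.2 zmax 0.2321 x@top -1.9
side 30 15 x -12.9 4.0 zmax 0.2315 x@top -3.5
side 35 15 x -11.8 9.3 zmax 0.2297 x@top -2.1
side 40 24 x -17.6 15.7 zmax 0.2366 x@top 1.7
side 45 78 x -19.5 16.8 zmax 0.2392 x@top -1.4
side 50 27 x -20.0 17.3 zmax 0.2391 x@top 0.4
side 55 13 x -19.9 13.9 zmax 0.2362 x@top -3.5
```

>>> apply_moves(targets=[[[0.75, -0.5, 0, 1.3, -1], [0.75, -0.5, 0, 1.3, -1], [0.75, -0.5, 0, 1.3, -1], [0.75, -0.5, 0, 1.3, -1], [0.75, -0.5, 0, 1.3, -1], [0.75, -0.5, 0, 1.3, -1], [0.75, -0.5, 0, 1.3, -1], [0.75, -0.5, 0, 1.3, -1]]])

```text
clock: 0.82
eef_pos: [0.4499, 0.293, 0.248]
tool_rot: [0.124, 0.992, -0.0, -0.0]
ft_force: [-0.6, 0.8, 0.2]
grip_width: -0.0001
grasp_force: 0.0
```

>>> apply_moves(targets=[[[0.7, -0.5, -0.2, 0, -1], [0.7, -0.5, -0.2, 0, -1], [0.7, -0.5, -0.2, 0, -1], [0.68, -0.5, -0.15, 0, -1], [0, 0, 0, 0, -1], [0, 0, 0, 0, -1]]])

```text
clock: 1.32
eef_pos: [0.5606, 0.2126, 0.2166]
tool_rot: [0.126, 0.992, -0.001, -0.001]
ft_force: [0.7, 0.2, 0.4]
grip_width: -0.0001
grasp_force: 0.0
```

>>> apply_moves(targets=[[[-0.031, -0.121, 0, 0, -1], [-0.031, -0.121, 0, 0, -1], [-0.031, -0.121, 0, 0, -1], [-0.031, -0.121, 0, 0, -1], [-0.031, -0.121, 0, 0, -1], [-0.031, -0.121, 0, 0, -1], [0, 0, 0, 0, -1]]])

```text
clock: 1.9
eef_pos: [0.5521, 0.1855, 0.2189]
tool_rot: [0.124, 0.992, 0.001, 0.0]
ft_force: [-0.9, 2.4, -0.3]
grip_width: -0.0001
grasp_force: 0.9
```

>>> apply_moves(targets=[[[-0.019, -0.073, 0, 0, -1], [-0.019, -0.073, 0, 0, -1], [-0.019, -0.073, 0, 0, -1], [0, 0, 0, 0, -1]]])

```text
clock: 2.23
eef_pos: [0.55, 0.177, 0.2187]
tool_rot: [0.124, 0.992, 0.001, -0.0]
ft_force: [-1.5, 4.2, 1.4]
grip_width: 0.0001
grasp_force: 1.6
```

>>> apply_moves(targets=[[[-0.012, -0.048, 0, 0, -1], [-0.012, -0.048, 0, 0, -1], [-0.012, -0.048, 0, 0, -1], [-0.012, -0.048, 0, 0, -1], [0, 0, 0, 0, -1]]])

```text
clock: 2.65
eef_pos: [0.5481, 0.1692, 0.2184]
tool_rot: [0.124, 0.992, 0.0, -0.0]
ft_force: [-1.6, 3.5, 1.3]
grip_width: 0.0
grasp_force: 1.7
```

>>> apply_moves(targets=[[[-0.006, -0.024, 0, 0, -1], [-0.006, -0.024, 0, 0, -1], [-0.006, -0.024, 0, 0, -1], [0, 0, 0, 0, -1]]])

```text
clock: 2.98
eef_pos: [0.5474, 0.1663, 0.2184]
tool_rot: [0.124, 0.992, 0.0, -0.0]
ft_force: [-1.1, 4.4, 1.6]
grip_width: -0.0
grasp_force: 1.9
```

>>> apply_moves(targets=[[[-0.006, -0.024, 0, 0, -1], [-0.006, -0.024, 0, 0, -1], [0, 0, 0, 0, -1]]])

```text
clock: 3.23
eef_pos: [0.547, 0.1643, 0.2183]
tool_rot: [0.124, 0.992, 0.0, -0.0]
ft_force: [-2.3, 3.7, 1.3]
grip_width: -0.0002
grasp_force: 1.9
```

>>> apply_moves(targets=[[[-0.006, -0.024, 0, 0, -1], [-0.006, -0.024, 0, 0, -1], [0, 0, 0, 0, -1]]])

```text
clock: 3.48
eef_pos: [0.547, 0.1641, 0.2187]
tool_rot: [0.124, 0.992, 0.002, 0.0]
ft_force: [-2.1, 9.5, 1.0]
grip_width: -0.0004
grasp_force: 4.4
```

>>> apply_moves(targets=[[[-0.006, -0.024, 0, 0, -1], [-0.006, -0.024, 0, 0, -1], [0, 0, 0, 0, -1]]])

```text
clock: 3.73
eef_pos: [0.547, 0.1641, 0.2188]
tool_rot: [0.123, 0.992, 0.004, 0.0]
ft_force: [0.9, 13.3, 0.3]
grip_width: -0.0001
grasp_force: 6.9
```

>>> apply_moves(targets=[[[0.1, 0.37, 0, 0, -1], [0.1, 0.37, 0, 0, -1], [0, 0, 0.9, 0, -1], [0, 0, 0.9, 0, -1], [0, 0, 0.9, 0, -1], [-0.03, -0.85, 0, 0, -0.15], [-0.03, -0.85, 0, 0, -0.15], [-0.03, -0.85, 0, 0, -0.15]]])

```text
clock: 4.4
eef_pos: [0.5513, 0.0863, 0.3269]
tool_rot: [0.124, 0.992, -0.001, 0.001]
ft_force: [0.6, -0.5, 0.2]
grip_width: 0.0352
grasp_force: 0.0
```

>>> apply_moves(targets=[[[-0.03, -0.85, 0, 0, -0.15], [-0.03, -0.2, 0, 0, -0.15], [0, 0, 0, 0, -0.15], [0, 0, 0, 0, -0.15], [0, 0, 0, 0, -0.15]]])

```text
clock: 4.82
eef_pos: [0.5484, 0.0464, 0.326]
tool_rot: [0.124, 0.992, -0.0, -0.0]
ft_force: [-0.7, 0.5, -0.3]
grip_width: 0.0364
grasp_force: 0.0
```

```bash
python3 - <<'E'
from h import *
s=shot("wrist"); np.savez("pics/w1.npz",*s); cv2.imwrite("pics/w1.png",s[0])
print(get_obs()["eef_pos"])
E
```

```text
[0.54838033 0.04680046 0.3260535 ]
```

View pics/w1.png

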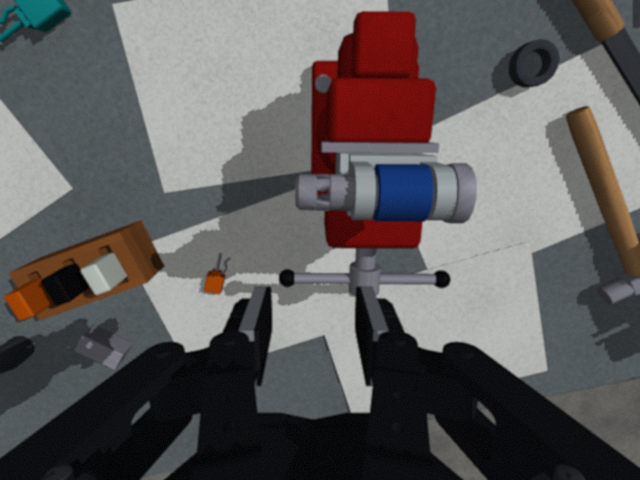

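The wrist view shows the pin home, head at (460,193) against the cheek and the drilled end at about (300,190). The hole is near (325,190). I'll zoom in on it.

```bash
python3 - <<'E'
from h import *
z=np.load("pics/w1.npz"); im,d,K,Rm,e=[z[f"arr_{i}"] for i in range(5)]
cv2.imwrite("pics/w1c.png",cv2.resize(im[160:225,285:375],None,fx=8,fy=8,interpolation=cv2.INTER_CUBIC))
for uv in((325,190),(300,190),(345,190)): print(uv,plane(uv,.227,K,Rm,e).round(4))
P=pts(d,K,Rm,e)
print((P[170:212:3,325]*1000).round(0).tolist())
E
```

```text
(325, 190) [0.5156 0.0627 0.227 ]
(300, 190) [0.5118 0.0475 0.227 ]
(345, 190) [0.5187 0.0749 0.227 ]
[[531.0, 66.0, 18.0], [534.0, 65.0, 17.0], [508.0, 65.0, 219.0], [510.0, 64.0, 222.0], [511.0, 64.0, 224.0], [513.0, 63.0, 225.0], [514.0, 63.0, 227.0], [555.0, 60.0, 17.0], [539.0, 60.0, 118.0], [523.0, 61.0, 211.0], [523.0, 61.0, 221.0], [524.0, 61.0, 227.0], [526.0, 60.0, 224.0], [528.0, 60.0, 223.0]]
```

View pics/w1c.png

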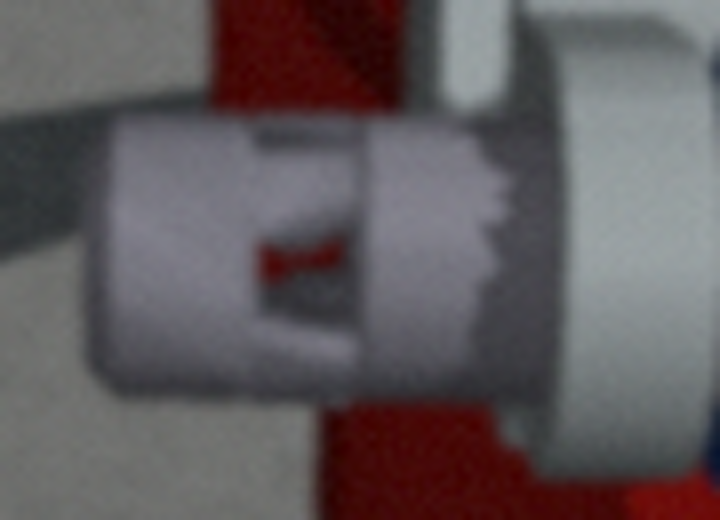

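The crop shows the cross-hole centred at crop (309,266), so about px (323.1,193). The pin silhouette spans crop rows 115 to 398.

```bash
python3 - <<'E'
from h import *
z=np.load("pics/w1.npz"); im,d,K,Rm,e=[z[f"arr_{i}"] for i in range(5)]
yaw=np.deg2rad(-14.4); ax=np.array([np.cos(yaw),np.sin(yaw)]); ay=np.array([-np.sin(yaw),np.cos(yaw)]);c=np.array([.5324,.1078])
for nm,uv,h in(("hole",(323.1,193),.227),("holeU",(323.1,191.6),.227),("axis",(323.1,191.6),.215),("axisR",(460,193),.215),("end",(296.5,191),.215)):
    p=plane(uv,h,K,Rm,e); q=p[:2]-c; print(nm,p.round(4),"vise",(q@ax*1000).round(1),(q@ay*1000).round(1))
# orientation of pin by edges of blue band / head via mask
hsv=cv2.cvtColor(im,cv2.COLOR_BGR2HSV)
m=cv2.inRange(hsv,(100,120,40),(130,255,255)); n,l,s,ct=cv2.connectedComponentsWithStats(m); i=1+np.argmax(s[1:,4]); print("blue",s[i],ct[i])
p=plane(ct[i],.215+.005,K,Rm,e); q=p[:2]-c;print(p,(q@ax*1000).round(1),(q@ay*1000).round(1))
# orange head: top-plane z=.095
m=cv2.inRange(hsv,(5,180,60),(16,255,255)); print(e, R.from_matrix(Rm).as_quat())
P=pts(d,K,Rm,e); mm=(m>0)&(abs(P[...,2]-.095)<.006); pp=P[mm][:,:2].astype(np.float32)*1000; print(len(pp),cv2.minAreaRect(pp))
E
```

```text
hole [0.5172 0.0611 0.227 ] vise -3.1 -49.0
holeU [0.5163 0.0613 0.227 ] vise -4.0 -49.0
axis [0.5185 0.0611 0.215 ] vise -1.8 -48.7
axisR [0.5417 0.1488 0.215 ] vise -1.2 42.0
end [0.5138 0.0441 0.215 ] vise -2.1 -66.3
blue [ 374  164   60   57 3027] [404.00066072 192.29104724]
[0.53089058 0.11191699 0.22      ] -2.5 3.6
[0.47448427 0.06560206 0.45147495] [0.77987899 0.60738497 0.09262539 0.11955249]
574 ((581.0763549804688, -276.03656005859375), (32.44012451171875, 67.56547546386719), 2.9507946968078613)
```

>>> apply_moves(targets=[[[0.08, -0.86, 0, 2.45, -0.15], [0.08, -0.86, 0, 2.45, -0.15], [0.08, -0.86, 0, 2.45, -0.15], [0.08, -0.86, 0, 2.45, -0.15], [0.08, -0.86, 0, 2.45, -0.15], [0.08, -0.86, 0, 2.45, -0.15], [0.08, -0.86, 0, 2.45, -0.15], [0.08, -0.86, 0, 2.45, -0.15]]])

```text
clock: 5.53
eef_pos: [0.5746, -0.2296, 0.3261]
tool_rot: [-0.049, 0.999, -0.0, -0.0]
ft_force: [0.9, -0.0, 0.1]
grip_width: 0.0361
grasp_force: 0.0
```

>>> apply_moves(targets=[[[0.08, -0.86, 0, 0, -0.15], [0.09, -0.91, -0.4, 0, -0.15], [0, 0, -0.8, 0, -0.15], [0, 0, -0.8, 0, -0.15], [0, 0, -0.6, 0, -0.15], [0, 0, 0, 0, -0.15], [0, 0, 0, 0, -0.15], [0, 0, 0, 0, -0.15]]])

```text
clock: 6.2
eef_pos: [0.5819, -0.2996, 0.2241]
tool_rot: [-0.047, 0.999, -0.001, 0.001]
ft_force: [0.1, -0.2, 0.6]
grip_width: 0.0361
grasp_force: 0.0
```

```bash
python3 - <<'E'
from h import *
s=shot("wrist"); np.savez("pics/w2.npz",*s); cv2.imwrite("pics/w2.png",s[0])
im,d,K,Rm,e=s; o=get_obs(); print(o["eef_pos"],o["tool_rot"])
hsv=cv2.cvtColor(im,cv2.COLOR_BGR2HSV); P=pts(d,K,Rm,e)
m=cv2.inRange(hsv,(5,190,60),(14,255,255))
mm=(m>0)&(abs(P[...,2]-.095)<.005); pp=P[mm][:,:2].astype(np.float32)*1000; print(len(pp),cv2.minAreaRect(pp),np.median(P[mm],0))
E
```

```text
[ 0.58226314 -0.29998732  0.22499478] [-0.04708706  0.99888834 -0.00116688  0.00188167]
1158 ((581.8950805664062, -298.81756591796875), (33.35869598388672, 19.665922164916992), 5.660595417022705) [ 0.58107219 -0.29891378  0.09465127]
```

View pics/w2.png

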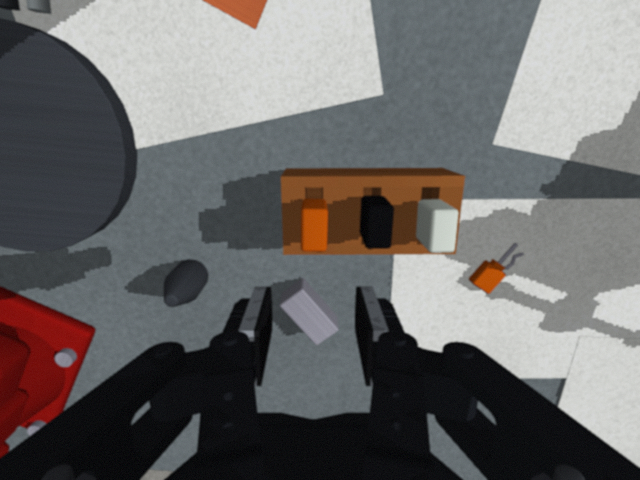

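The rack is at (372,215), with the clip head at (314,225), the black plug at (376,220) and the white one at (437,225). The clip head measured 33x20 mm at (0.582,-0.299), which is almost directly under the TCP. I'll descend.

>>> apply_moves(targets=[[[0, 0.02, -0.8, 0, -0.15], [0, 0, -0.8, 0, -0.15], [0, 0, -0.6, 0, -0.15], [0, 0, -0.4, 0, -0.15], [0, 0, -0.4, 0, -0.15], [0, 0, -0.3, 0, -0.15], [0, 0, -0.3, 0, -0.15], [0, 0, -0.09, 0, -0.15]]])

```text
clock: 6.92
eef_pos: [0.5815, -0.2994, 0.0752]
tool_rot: [-0.047, 0.999, -0.0, 0.001]
ft_force: [-1.2, 0.6, -0.5]
grip_width: 0.0361
grasp_force: 0.0
```

>>> apply_moves(targets=[[[0, 0, 0, 0, -0.15], [0, 0, 0, 0, -0.15]]])

```text
clock: 7.08
eef_pos: [0.5819, -0.2998, 0.0766]
tool_rot: [-0.047, 0.999, -0.001, 0.001]
ft_force: [-0.1, 0.1, 0.8]
grip_width: 0.0365
grasp_force: 0.0
```

>>> apply_moves(targets=[[[0, 0, 0, 0, -0.3], [0, 0, 0, 0, -0.45], [0, 0, 0, 0, -1], [0, 0, 0, 0, -1], [0, 0, 0, 0, -1], [0, 0, 0, 0, -1]]])

```text
clock: 7.58
eef_pos: [0.5815, -0.2998, 0.0763]
tool_rot: [-0.046, 0.999, -0.001, 0.001]
ft_force: [-0.1, -0.1, 5.1]
grip_width: 0.0193
grasp_force: 58.9
```

>>> apply_moves(targets=[[[0, 0, 0.2, 0, -1], [0, 0, 0.4, 0, -1], [0, 0, 0.5, 0, -1], [0, 0, 0.8, 0, -1], [0, 0, 0.9, 0, -1], [0, 0, 0.9, 0, -1], [0, 0, 0.9, 0, -1], [0, 0, 0.9, 0, -1]]])

```text
clock: 8.25
eef_pos: [0.5799, -0.2991, 0.2964]
tool_rot: [-0.046, 0.999, 0.0, -0.0]
ft_force: [1.3, -1.2, -1.2]
grip_width: 0.0195
grasp_force: 58.5
```

>>> apply_moves(targets=[[[0, 0, 0.9, 0, -1], [0, 0, 0, 0, -1], [0, 0, 0, 0, -1], [0, 0, 0, 0, -1]]])

```text
clock: 8.58
eef_pos: [0.5803, -0.2993, 0.3299]
tool_rot: [-0.046, 0.999, 0.0, -0.001]
ft_force: [0.1, -0.7, -1.3]
grip_width: 0.0192
grasp_force: 58.6
```

```bash
python3 - <<'E'
from h import *
ss={n:shot(n) for n in("wrist","scene","side")}
for n,s in ss.items(): np.savez(f"pics/{n}3.npz",*s)
o=get_obs(); print(o["eef_pos"],o["tool_rot"],o["grip_width"],o["ft_force"])
t=[]
for n in("scene","side"):
    im,d,K,Rm,e=ss[n]; q=Rm.T@(np.array(o["eef_pos"])-[0,0,.04]-e); u,v=(K@q/q[2])[:2].astype(int); print(n,u,v)
    t.append(cv2.resize(im[v-40:v+40,u-40:u+40],(400,400),interpolation=cv2.INTER_CUBIC))
im=ss["wrist"][0]
cv2.imwrite("pics/c3.png",np.hstack(t)); cv2.imwrite("pics/w3.png",im)
E
```

```text
[ 0.57983131 -0.29903944  0.32820159] [-0.04637139  0.99892134  0.00119575 -0.00210108] 0.019533347109905203 [-0.13400094 -0.58880752 -1.14138496]
scene 200 250
side 454 287
```

View pics/c3.png

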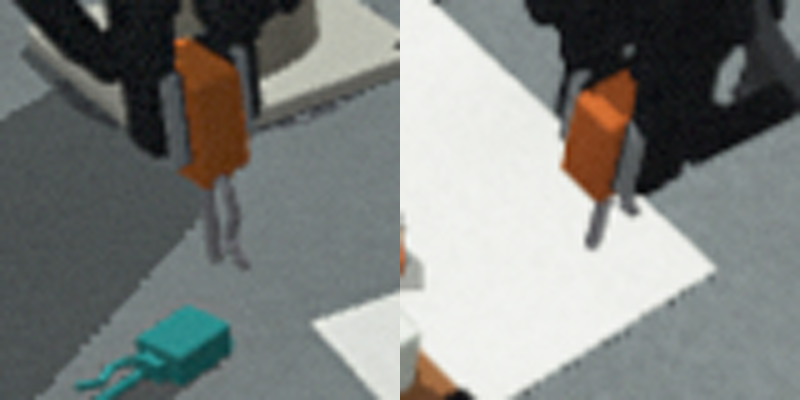

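View pics/w3.png

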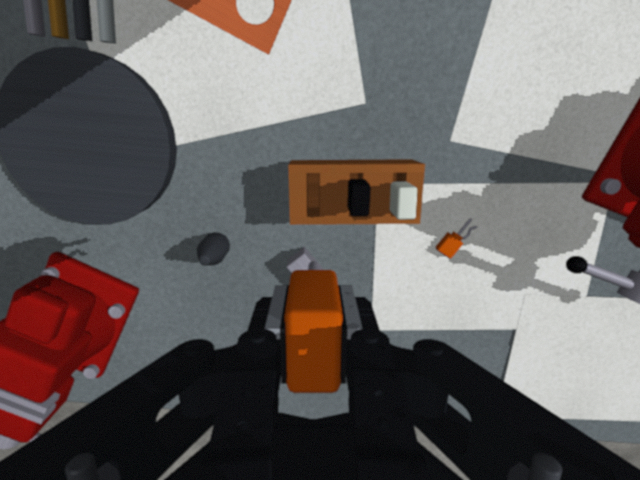

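The scene crop shows the clip held upright between the pads, with the leg end at crop (214,257) and the bow's flared end at (240,267). In the side crop the leg end is at (194,241) and the bow is to its right, so the bow is on the world +x side. The wrist view shows the head squarely gripped at (314,330), the other plugs undisturbed and the left slot empty.

```bash
python3 - <<'E'
from h import *
L=lambda n:[np.load(f"pics/{n}3.npz")[f"arr_{i}"] for i in range(5)]
A=[];b=[]
for n,uv in(("scene",(160+213.5/5-.4,210+256/5-.4)),("side",(414+194/5-.4,247+241/5-.4))):
    im,d,K,Rm,e=L(n); r=Rm@np.linalg.solve(K,[*uv,1]); r/=np.linalg.norm(r); Q=np.eye(3)-np.outer(r,r); A.append(Q);b.append(Q@e)
    print(n,"ray at z .264:",(e+r*(.264-e[2])/r[2]).round(4))
x=np.linalg.lstsq(np.vstack(A),np.hstack(b),rcond=None)[0]; 
t=np.array([.57983,-.29904,.3282]); dv=x-t; a=np.deg2rad(185.4); tx=np.array([np.cos(a),np.sin(a)]);ty=np.array([tx[1],-tx[0]])
print("tip",x.round(4),"tool xy mm",(dv[:2]@tx*1000).round(1),(dv[:2]@ty*1000).round(1),"dz",dv[2].round(4))
im,d,K,Rm,e=L("wrist"); P=pts(d,K,Rm,e); hsv=cv2.cvtColor(im,cv2.COLOR_BGR2HSV)
m=(cv2.inRange(hsv,(5,190,40),(16,255,255))>0)&(P[...,2]>.25); p=P[m]; top=p[p[:,2]>np.percentile(p[:,2],90)-.004]
q=(top[:,:2]-t[:2])*1000; print("headtop z",np.median(top[:,2]),"tool x",np.percentile(q@tx,[0.5,99.5]).round(1),"y",np.percentile(q@ty,[0.5,99.5]).round(1),(top.max(0)-top.min(0)).round(3))
# top edge at sides for tilt
E
```

```text
scene ray at z .264: [ 0.5786 -0.2983  0.264 ]
side ray at z .264: [ 0.5817 -0.2972  0.264 ]
tip [ 0.5805 -0.2987  0.2656] tool xy mm -0.7 0.3 dz -0.0626
headtop z 0.3482711981811133 tool x [-16.7  72.1] y [-9.5  9.7] [0.093 0.022 0.111]
```

>>> apply_moves(targets=[[[-0.1, 0.4, 0, 6.97, -1], [-0.1, 0.4, 0, 6.97, -1], [-0.1, 0.4, 0, 6.97, -1], [-0.1, 0.4, 0, 6.97, -1], [-0.1, 0.4, 0, 6.97, -1], [-0.1, 0.4, 0, 6.97, -1], [-0.1, 0.4, 0, 6.97, -1], [-0.1, 0.4, 0, 6.97, -1]]])

```text
clock: 9.4
eef_pos: [0.5476, -0.1704, 0.329]
tool_rot: [-0.511, 0.86, 0.001, -0.001]
ft_force: [0.1, -0.5, -0.7]
grip_width: 0.0198
grasp_force: 58.5
```

>>> apply_moves(targets=[[[-0.1, 0.4, 0, 6.97, -1], [-0.1, 0.4, 0, 6.97, -1], [-0.1, 0.4, 0, 6.97, -1], [-0.1, 0.4, 0, 6.97, -1], [-0.1, 0.4, 0, 6.97, -1], [-0.1, 0.4, 0, 6.97, -1], [-0.1, 0.4, 0, 6.97, -1], [-0.1, 0.4, 0, 6.97, -1]]])

```text
clock: 10.07
eef_pos: [0.5155, -0.0426, 0.3291]
tool_rot: [0.853, -0.521, -0.001, 0.001]
ft_force: [-0.1, -1.3, -0.7]
grip_width: 0.0192
grasp_force: 58.5
```

>>> apply_moves(targets=[[[-0.1, 0.4, 0, 6.97, -1], [-0.1, 0.4, 0, 6.97, -1], [-0.1, 0.4, 0, 6.97, -1], [-0.1, 0.4, 0, 6.97, -1], [-0.1, 0.4, 0, 6.97, -1], [-0.1, 0.4, 0, 6.97, -1], [-0.1, 0.4, 0, 6.97, -1], [0, 0, 0, 0, -1]]])

```text
clock: 10.73
eef_pos: [0.4871, 0.0707, 0.3293]
tool_rot: [0.993, -0.122, -0.002, -0.0]
ft_force: [0.3, 0.0, -1.9]
grip_width: 0.0191
grasp_force: 58.6
```

>>> apply_moves(targets=[[[0, 0, 0, 0, -1], [0, 0, 0, 0, -1], [0, 0, 0, 0, -1]]])

```text
clock: 10.98
eef_pos: [0.4885, 0.0679, 0.3302]
tool_rot: [0.992, -0.126, -0.0, 0.0]
ft_force: [-0.6, 0.6, 0.0]
grip_width: 0.0194
grasp_force: 58.6
```

```bash
python3 - <<'E'
from h import *
s=shot("wrist"); np.savez("pics/w4.npz",*s); im,d,K,Rm,e=s
o=get_obs(); print(o["eef_pos"],o["tool_rot"],o["joint_pos"].round(2))
p=np.array([.5175,.0611,.222]); q=Rm.T@(p-e); u,v=(K@q/q[2])[:2].astype(int); print(u,v,u-45,v-32)
cv2.imwrite("pics/w4c.png",cv2.resize(im[v-32:v+33,u-45:u+45],None,fx=8,fy=8,interpolation=cv2.INTER_CUBIC))
E
```

```text
[0.48860557 0.06787967 0.33033959] [ 9.92020317e-01 -1.26077552e-01 -3.21890198e-04  1.92907488e-04] [ 0.14  0.21  0.18  1.54 -0.   -2.75]
312 196 267 164
```

View pics/w4c.png

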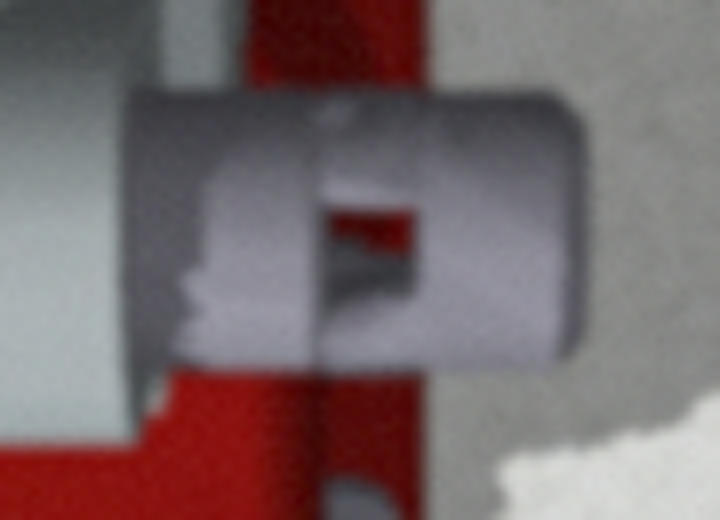

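The crop shows the hole centred at column 368 and the pin silhouette spanning rows 90 to 370. Combining this with the first view, taken half a turn apart, cancels the hand-eye bias.

```bash
python3 - <<'E'
from h import *
yaw=np.deg2rad(-14.5); ax=np.array([np.cos(yaw),np.sin(yaw)]); ay=np.array([-np.sin(yaw),np.cos(yaw)]);c=np.array([.5324,.1078]);r=[]
for n,u,v in(("w1",323.2,191.6),("w4",312.5,192.3)):
    z=np.load(f"pics/{n}.npz"); im,d,K,Rm,e=[z[f"arr_{i}"] for i in range(5)]
    a=(plane((u,v),.215,K,Rm,e)[:2]-c)@ax; b=(plane((u,v),.227,K,Rm,e)[:2]-c)@ay; r.append((a,b)); print(n,round(a*1e3,1),round(b*1e3,1))
m=np.mean(r,0); print("hole",c+m[0]*ax+m[1]*ay)
o=get_obs(); dl=c+m[0]*ax+m[1]*ay-o["eef_pos"][:2]; print("delta units",dl/.04, o["eef_pos"])
E
```

```text
w1 -1.7 -49.0
w4 -1.2 -49.0
hole [0.51872486 0.06073471]
delta units [ 0.75298242 -0.17862402] [0.48860557 0.06787967 0.33033959]
```

>>> apply_moves(targets=[[[0.38, -0.09, 0, 0, -1], [0.38, -0.09, 0, 0, -1], [0, 0, -0.2, 0, -1], [0, 0, -0.2, 0, -1], [0, 0, -0.2, 0, -1], [0, 0, -0.15, 0, -1], [0, 0, 0, 0, -1], [0, 0, 0, 0, -1]]])

```text
clock: 11.7
eef_pos: [0.5182, 0.0614, 0.3002]
tool_rot: [0.992, -0.125, -0.001, 0.0]
ft_force: [-0.2, 0.2, -0.6]
grip_width: 0.0197
grasp_force: 58.6
```

>>> apply_moves(targets=[[[0, 0, -0.05, 0, -1], [0, 0, -0.05, 0, -1], [0, 0, -0.05, 0, -1], [0, 0, -0.05, 0, -1], [0, 0, 0, 0, -1], [0, 0, 0, 0, -1]]])

```text
clock: 12.2
eef_pos: [0.5189, 0.0614, 0.2926]
tool_rot: [0.992, -0.125, -0.0, 0.0]
ft_force: [-0.0, -0.2, -0.3]
grip_width: 0.0196
grasp_force: 58.6
```

>>> apply_moves(targets=[[[0, -0.012, -0.04, 0, -1], [0, 0, -0.04, 0, -1], [0, 0, 0, 0, -1]]])

```text
clock: 12.45
eef_pos: [0.5189, 0.0608, 0.2891]
tool_rot: [0.992, -0.125, -0.0, 0.0]
ft_force: [-0.2, 0.6, -0.9]
grip_width: 0.0193
grasp_force: 58.6
```

>>> apply_moves(targets=[[[0, 0, -0.04, 0, -1], [0, 0, -0.04, 0, -1], [0, 0, 0, 0, -1]]])

```text
clock: 12.7
eef_pos: [0.5189, 0.0609, 0.2859]
tool_rot: [0.992, -0.125, -0.0, 0.0]
ft_force: [0.6, -0.6, -0.8]
grip_width: 0.0195
grasp_force: 58.6
```

>>> apply_moves(targets=[[[0, 0, -0.04, 0, -1], [0, 0, -0.04, 0, -1], [0, 0, 0, 0, -1], [0, 0, 0, 0, -1]]])

```text
clock: 13.03
eef_pos: [0.5189, 0.0609, 0.2829]
tool_rot: [0.992, -0.125, -0.0, 0.0]
ft_force: [1.0, -0.7, -1.7]
grip_width: 0.0195
grasp_force: 58.6
```

>>> apply_moves(targets=[[[0, 0, -0.05, 0, -1], [0, 0, -0.05, 0, -1], [0, 0, -0.05, 0, -1], [0, 0, -0.05, 0, -1], [0, 0, 0, 0, -1]]])

```text
clock: 13.45
eef_pos: [0.5189, 0.0609, 0.2746]
tool_rot: [0.992, -0.125, -0.0, 0.0]
ft_force: [0.1, -0.8, -0.9]
grip_width: 0.0196
grasp_force: 58.6
```

>>> apply_moves(targets=[[[0, 0, -0.05, 0, -1], [0, 0, -0.05, 0, -1], [0, 0, 0, 0, -1], [0, 0, 0, 0, -1]]])

```text
clock: 13.78
eef_pos: [0.5189, 0.0609, 0.2711]
tool_rot: [0.992, -0.125, -0.0, 0.0]
ft_force: [-1.3, -2.0, -0.1]
grip_width: 0.0193
grasp_force: 58.8
```

>>> apply_moves(targets=[[[0, 0, -0.05, 0, -1], [0, 0, -0.05, 0, -1], [0, 0, 0, 0, -1], [0, 0, 0, 0, -1]]])

```text
clock: 14.12
eef_pos: [0.5189, 0.0609, 0.2672]
tool_rot: [0.992, -0.125, -0.0, 0.0]
ft_force: [-1.6, -0.6, 2.1]
grip_width: 0.0191
grasp_force: 59.1
```

>>> apply_moves(targets=[[[0, 0, -0.05, 0, -1], [0, 0, -0.05, 0, -1], [0, 0, 0, 0, -1]]])

```text
clock: 14.37
eef_pos: [0.519, 0.0609, 0.2629]
tool_rot: [0.992, -0.125, -0.0, 0.0]
ft_force: [-1.6, -1.7, 3.6]
grip_width: 0.0193
grasp_force: 59.3
```

>>> apply_moves(targets=[[[0, 0, -0.05, 0, -1], [0, 0, -0.05, 0, -1], [0, 0, 0, 0, -1]]])

```text
clock: 14.62
eef_pos: [0.5189, 0.0609, 0.2591]
tool_rot: [0.992, -0.125, 0.0, -0.0]
ft_force: [-1.5, -1.2, 4.2]
grip_width: 0.0192
grasp_force: 59.4
```

>>> apply_moves(targets=[[[0, 0, -0.05, 0, -1], [0, 0, -0.05, 0, -1], [0, 0, 0, 0, -1]]])

```text
clock: 14.87
eef_pos: [0.5189, 0.0609, 0.2553]
tool_rot: [0.992, -0.125, 0.0, 0.0]
ft_force: [-2.8, -1.2, 5.9]
grip_width: 0.0194
grasp_force: 59.5
```

>>> apply_moves(targets=[[[0, 0, -0.05, 0, -1], [0, 0, -0.05, 0, -1], [0, 0, 0, 0, -1]]])

```text
clock: 15.12
eef_pos: [0.5189, 0.0608, 0.2515]
tool_rot: [0.992, -0.125, 0.0, 0.0]
ft_force: [-3.8, -1.5, 8.1]
grip_width: 0.0194
grasp_force: 59.8
```

>>> apply_moves(targets=[[[0, 0, -0.05, 0, -1], [0, 0, -0.05, 0, -1], [0, 0, 0, 0, -1]]])

```text
clock: 15.37
eef_pos: [0.5189, 0.0609, 0.2477]
tool_rot: [0.992, -0.125, 0.0, -0.0]
ft_force: [-3.5, -1.5, 7.3]
grip_width: 0.0192
grasp_force: 59.9
```

>>> apply_moves(targets=[[[0, 0, -0.05, 0, -1], [0, 0, 0, 0, -1]]])

```text
clock: 15.53
eef_pos: [0.5189, 0.0609, 0.2459]
tool_rot: [0.992, -0.125, 0.0, -0.0]
ft_force: [-3.6, -1.4, 8.1]
grip_width: 0.0194
grasp_force: 59.9
```

>>> apply_moves(targets=[[[0, 0, -0.05, 0, -1], [0, 0, 0, 0, -1]]])

```text
clock: 15.7
eef_pos: [0.5189, 0.0609, 0.244]
tool_rot: [0.992, -0.125, 0.0, -0.0]
ft_force: [-4.7, -0.7, 8.6]
grip_width: 0.0193
grasp_force: 59.9
```

>>> apply_moves(targets=[[[0, 0, -0.05, 0, -1], [0, 0, 0, 0, -1]]])

```text
clock: 15.87
eef_pos: [0.5189, 0.0609, 0.2422]
tool_rot: [0.992, -0.125, 0.0, -0.0]
ft_force: [-4.1, -2.5, 10.2]
grip_width: 0.0194
grasp_force: 60.1
```

>>> apply_moves(targets=[[[0, 0, -0.05, 0, -1], [0, 0, 0, 0, -1]]])

```text
clock: 16.03
eef_pos: [0.5189, 0.0609, 0.24]
tool_rot: [0.992, -0.125, 0.0, -0.0]
ft_force: [-3.4, -2.3, 6.4]
grip_width: 0.0192
grasp_force: 59.7
```

>>> apply_moves(targets=[[[0, 0, -0.05, 0, -1], [0, 0, 0, 0, -1]]])

```text
clock: 16.2
eef_pos: [0.5192, 0.0609, 0.2377]
tool_rot: [0.992, -0.125, 0.001, -0.0]
ft_force: [-2.9, -2.7, 6.8]
grip_width: 0.0192
grasp_force: 59.8
```

>>> apply_moves(targets=[[[0, 0, -0.05, 0, -1], [0, 0, 0, 0, -1]]])

```text
clock: 16.37
eef_pos: [0.5192, 0.0609, 0.2358]
tool_rot: [0.992, -0.125, 0.001, -0.0]
ft_force: [-3.0, -1.2, 8.2]
grip_width: 0.0191
grasp_force: 59.8
```

>>> apply_moves(targets=[[[0, 0, -0.05, 0, -1], [0, 0, 0, 0, -1]]])

```text
clock: 16.53
eef_pos: [0.5192, 0.0609, 0.2339]
tool_rot: [0.992, -0.125, 0.001, -0.0]
ft_force: [-3.8, -1.8, 10.3]
grip_width: 0.0192
grasp_force: 59.9
```

>>> apply_moves(targets=[[[0, 0, -0.05, 0, -1], [0, 0, 0, 0, -1]]])

```text
clock: 16.7
eef_pos: [0.5192, 0.0609, 0.2321]
tool_rot: [0.992, -0.125, 0.001, -0.0]
ft_force: [-3.8, -1.9, 9.2]
grip_width: 0.0194
grasp_force: 60.0
```

>>> apply_moves(targets=[[[0, 0, -0.05, 0, -1], [0, 0, 0, 0, -1]]])

```text
clock: 16.87
eef_pos: [0.5192, 0.0609, 0.2303]
tool_rot: [0.992, -0.125, 0.001, -0.0]
ft_force: [-3.8, -2.1, 10.4]
grip_width: 0.0195
grasp_force: 60.1
```

>>> apply_moves(targets=[[[0, 0, -0.03, 0, -1], [0, 0, 0, 0, -1]]])

```text
clock: 17.03
eef_pos: [0.5192, 0.0609, 0.2293]
tool_rot: [0.992, -0.125, 0.001, -0.0]
ft_force: [-4.2, -2.2, 10.0]
grip_width: 0.0189
grasp_force: 60.4
```

>>> apply_moves(targets=[[[0, 0, -0.03, 0, -1], [0, 0, 0, 0, -1]]])

```text
clock: 17.2
eef_pos: [0.5193, 0.0608, 0.2291]
tool_rot: [0.992, -0.125, 0.001, -0.0]
ft_force: [-5.7, -2.4, 14.7]
grip_width: 0.0193
grasp_force: 61.0
```

>>> apply_moves(targets=[[[0, 0, -0.03, 0, -1], [0, 0, 0, 0, -1]]])

```text
clock: 17.37
eef_pos: [0.5193, 0.061, 0.229]
tool_rot: [0.992, -0.125, 0.002, -0.001]
ft_force: [-7.9, -2.3, 20.1]
grip_width: 0.0194
grasp_force: 61.7
```

>>> apply_moves(targets=[[[0, 0, -0.03, 0, -1], [0, 0, 0, 0, -1]]])

```text
clock: 17.53
eef_pos: [0.5194, 0.0612, 0.2288]
tool_rot: [0.992, -0.125, 0.002, -0.001]
ft_force: [-9.6, -2.1, 24.7]
grip_width: 0.0191
grasp_force: 62.4
```

>>> apply_moves(targets=[[[0, 0, 0.1, 0, -1], [0, 0, 0.1, 0, -1], [0, 0, 0.1, 0, -1], [0, 0, 0.1, 0, -1], [0, 0, 0.1, 0, -1], [0, 0, 0.08, 0, -1], [0, 0, 0, 0, -1], [0, 0, 0, 0, -1]]])

```text
clock: 18.2
eef_pos: [0.5192, 0.0612, 0.2476]
tool_rot: [0.992, -0.125, 0.0, -0.0]
ft_force: [-1.5, 1.0, 3.7]
grip_width: 0.0191
grasp_force: 59.3
```

>>> apply_moves(targets=[[[0, 0, 0.06, 0, -1], [0, 0, 0.06, 0, -1], [0, 0, 0, 0, -1], [0, 0, 0, 0, -1]]])

```text
clock: 18.53
eef_pos: [0.5192, 0.0612, 0.2522]
tool_rot: [0.992, -0.125, 0.0, -0.0]
ft_force: [-0.3, 1.1, 2.6]
grip_width: 0.0194
grasp_force: 59.0
```

>>> apply_moves(targets=[[[0, 0, 0.025, 0, -1], [0, 0, 0, 0, -1], [0, 0, 0, 0, -0.5], [0, 0, 0, 0, -0.35], [0, 0, 0, 0, -0.2], [0, 0, 0, 0, -0.1], [0, 0, 0, 0, -0.1]]])

```text
clock: 19.12
eef_pos: [0.5189, 0.0608, 0.2531]
tool_rot: [0.992, -0.125, -0.0, 0.0]
ft_force: [-0.2, -1.4, -0.3]
grip_width: 0.0386
grasp_force: 0.0
```

>>> apply_moves(targets=[[[0, 0, 0.2, 0, -0.1], [0, 0, 0.4, 0, -0.1], [0, 0, 0.6, 0, -0.1], [0, 0, 0.8, 0, -0.1], [-0.6, 0.15, 0.4, 0, -0.1], [-0.6, 0.15, 0.2, 0, -0.1], [-0.3, 0.08, 0, 0, -0.1], [0, 0, 0, 0, -0.1]]])

```text
clock: 19.78
eef_pos: [0.4574, 0.0766, 0.3597]
tool_rot: [0.992, -0.125, 0.001, -0.001]
ft_force: [-0.2, -0.1, 0.3]
grip_width: 0.0386
grasp_force: 0.0
```

>>> apply_moves(targets=[[[0, 0, 0, 0, -0.1], [0, 0, 0, 0, -0.1], [0, 0, 0, 0, -0.1]]])

```text
clock: 20.03
eef_pos: [0.4595, 0.0759, 0.3569]
tool_rot: [0.992, -0.125, -0.0, 0.0]
ft_force: [0.5, -0.6, -1.2]
grip_width: 0.0381
grasp_force: 0.0
```

```bash
python3 - <<'E'
from h import *
t=[]
for n in("scene","side","wrist"):
    im,d,K,Rm,e=shot(n); P=pts(d,K,Rm,e); hsv=cv2.cvtColor(im,cv2.COLOR_BGR2HSV)
    m=(cv2.inRange(hsv,(5,170,40),(16,255,255))>0)&(P[...,2]>.2)&(np.hypot(P[...,0]-.519,P[...,1]-.061)<.05); p=P[m]
    if len(p)>5: top=p[p[:,2]>p[:,2].max()-.006]; print(n,len(p),p.min(0).round(4),p.max(0).round(4),"top",np.median(top,0).round(4),cv2.minAreaRect(top[:,:2].astype(np.float32)*1000))
    q=Rm.T@(np.array([.519,.061,.235])-e); u,v=(K@q/q[2])[:2].astype(int); v=min(max(v,45),435); w=80 if n=="wrist" else 40
    t.append(cv2.resize(im[max(v-w,0):v+w,u-w:u+w],(266,266),interpolation=cv2.INTER_CUBIC))
cv2.imwrite("pics/c5.png",np.hstack(t)); o=get_obs(); print(o["clock"],o["ft_force"],o["eef_pos"])
E
```

```text
scene 216 [0.5042 0.0469 0.2286] [0.5371 0.0721 0.2763] top [0.5221 0.0585 0.2735] ((520.5784912109375, 60.247047424316406), (18.098228454589844, 30.32539939880371), 72.1192626953125)
side 273 [0.4975 0.046  0.2288] [0.5298 0.0735 0.2783] top [0.5148 0.0612 0.275 ] ((513.8650512695312, 62.369850158691406), (19.364315032958984, 30.72171974182129), 71.91436767578125)
wrist 2089 [0.4984 0.0504 0.2405] [0.5355 0.0763 0.482 ] top [0.5337 0.0573 0.482 ] ((533.722412109375, 57.25898742675781), (0.0, 0.0), 0.0)
20.1833 [-0.19831781 -0.41960494  0.13684552] [0.45939608 0.07592627 0.35669819]
```

View pics/c5.png

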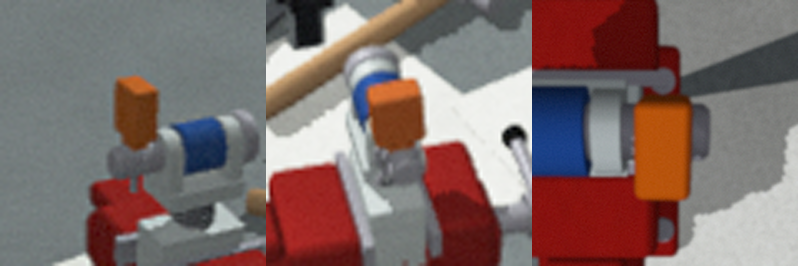

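The three crops show the clip upright on the pin, the leg emerging below it, and the pin head still against the cheek. The head top measures 0.274 m, which is the fully-home height (234 + 40 mm).

```bash
python3 -c "
from h import *
print(order.job_done())"
```

```text
the job is handed in; nothing more can be done
None
```

The pin is fully home, the orange R-clip is snapped over it with its neck on the pin, and the clip is released; I handed the job in at about 20 s.

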